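Index the coffee carousel and lock it

TASK

On the coffee carousel, turn the round top slowly and gently by its upright wooden post, feeling for the place where the notch in its brass rim comes under the red-headed drop pin and the pin falls home, and do not force it once the pin holds. Then swing the brass keeper lever by its black knob, again gently, over the pin's head until it meets its stop, and let go. Do not touch or upset the moka pot, the cups or the sugar dispenser riding on the carousel, and leave the other things on the shelf where they are.

Things in the scene. Friction and masses are not known exactly. Their poses are not given: they have to be found in the camera images.
- guide (a point): mouth of the guide hole of the drop pin, on the bracket, 160 mm off the carousel axis, 56 mm above the shelf.
- stand: fixed stand of the carousel; origin on the carousel's vertical axis at the shelf surface, z up. Its -y side carries a dark steel bracket 36 mm wide reaching from 141 to 218 mm off the axis, top 56 mm above the shelf, overhanging the rim of the turning top and guiding the drop pin.
- post (a point): centre of the top end of the upright round wooden post, rigid on the turning top, used to push it round: 16 mm diameter, 36 to 86 mm above the shelf, 125 mm off the axis, 110 degrees counter-clockwise from the turning top's own +x. 25 mm or more are free all round it; things riding near it on the disc stay within 100 mm of the axis.
- pin: loose drop pin in the bracket's guide: steel shaft 10 mm diameter with ball nose, red head 18 mm diameter and 10 mm high, 40 mm long overall; origin at the nose, z up. It rides on the rim with its nose 36 mm above the shelf and, when the notch comes under it, falls by its own weight about 10 mm until the head sits on the bracket (nose 26 mm above the shelf).
- keeper (a joint): angle of the brass keeper lever about its vertical pivot on the bracket, 205 mm off the carousel axis at the stand's -y side, rad: 0 open, counter-clockwise from above to a hard stop at 1.2, where its inner end covers the fallen pin's head. Starts at 0 to 0.25. A raised pin blocks it. Slight friction (0.7 N at the knob), stays where left; over 15 N of push spoils it.
- keeper_knob (a point): centre of the top end of the upright black knob on the keeper's outer arm: 12 mm diameter, standing 36 mm above the arm (from 74 to 110 mm above the shelf), 60 mm from the pivot. With the keeper at its stop the knob lies straight outward from the carousel axis, 265 mm off it.
- trivet (a point): centre of the upper face of the dark silicone trivet fixed on the turning top, 92 mm diameter, 42 mm above the shelf, 55 mm off the axis at the top's -x side.
- pot: red moka pot, 160 mm tall, 84 mm diameter at the foot, 0.45 kg, standing loose on the trivet; origin under its centre, black handle on its -x side reaching 78 mm out.
- cups: two stacked espresso cups (one piece), 60 mm diameter, 76 mm tall, standing loose on the turning top; origin under the centre.
- sugar: glass sugar dispenser, 60 mm diameter, about 108 mm tall with spout, standing loose on the turning top; origin under the centre.
- coffee_tin: coffee tin, 76 mm diameter, 110 mm tall, loose on the shelf, bystander; origin under the centre.
- milk_jug: steel milk jug with handle, 72 mm diameter, 90 mm tall, loose on the shelf, bystander; origin under the centre.
- biscuit_jar: amber glass jar, 84 mm diameter, 130 mm tall, loose on the shelf, bystander; origin under the centre.
- spoon: wooden stirring spoon, 190 mm long along its x, lying on the shelf, bystander; origin under it.
- carousel: turning top: disc 344 mm wide, 12 mm thick, top face 36 mm above the shelf; origin on the axis at shelf level, turning with it. Index is near the stand's own heading, within 0.2 rad either way; starts 0.5 to 1.2 rad clockwise of that heading (from above). Turns freely, friction 0.12 N m, stays where left; only the fallen pin blocks it, push force then rising. More than 8 N on the pin spoils it.
- mark (a point): outer end of the red stripe on the disc, at the top's -y side, 149 mm off the axis. The notch is in the brass rim beside it, at 160 mm radius, up to 32 mm along the rim either way: the rim's setting differs each time. Notch: open outward and through, 13.5 mm wide. The pin drops if the notch is under it within about 1.5 mm and the rim moves slowly (under 30 mm/s); else it rides over.
There are look-alikes about, which are no part of the job. There is more than one size of the pot; the one meant has the size given above.

How it is judged:
By the outcome, as a careful person would: the job done as asked, in the order asked, and still so for the second after the job is handed in, with the robot touching nothing.
It also fails if it takes over 72 s, if anything falls off the work surface, if the arm or the gripper's body presses on something with over 40 N, if the wrist force passes 120 N, or if a joint passes its speed limit or range.

ROBOT

A 7-joint arm with a two-finger parallel gripper is mounted at the origin on the work surface. World frame = base frame: x ahead of the robot, y to its left, z up, the work surface at z = 0. Lengths are in mm, angles in degrees, forces in N, time in s.
With the tool pointing down it reaches from about 350 to 900 mm from the base axis. Payload 8.1 kg.
Tool frame: the origin (TCP) lies at the very end of the fingers, on their centre line; the grasp point (between the pads) lies 19 mm behind it; z points along the fingers, y is the line along which they close (so a half turn about z gives the same grasp; the last joint's range is limited). The gripper opens to 85 mm and grips with 20 to 120 N. Pads are 22 mm wide; open, the fingers measure 114 mm over their backs; the gripper's body (76 mm by 85 mm) begins 54 mm behind the grasp point. The pads swing forward as they close: fully open they stand 13 mm farther back than shut.
Start: joints at [65.627, 24.895, 1.432, 90.138, -0.665, 64.973, -4.303], TCP at [198.241, -592.741, 231.323] pointing down, gripper open.
Joint ranges: [-149.89, 149.89], [-25.12, 119.58], [-72.63, 75.52], [4.76, 147.25], [-75.54, 255.54], [6.69, 114.76], [-157.13, 157.13]. Speed limits (degrees/s): [127.2, 127.2, 172.46, 172.46, 180, 180, 180].

INTERFACE

Orientations are given as [roll, pitch, yaw] about the fixed x, y, z axes, in that order (R = Rz(yaw) Ry(pitch) Rx(roll)).
In Python, from bench import manip gives the robot as it stands.
- The arm moves only by the tool arm_command, never from a script. Its argument "motion" is a list of rows, each an object of numbers: "dx", "dy", "dz": the shift along the tool's x, y, z as a fraction of full scale; "yaw": the turn about the tool's z as a fraction of full scale. In form: [{"dx": .., "dy": .., "dz": .., "yaw": ..}, ...]. A call has 1 to 5 rows; each row is the pose to reach, as a shift and turn from the pose commanded when the call began, along the tool's axes at that moment, turning the shorter way round; what a row does not reach only later rows make up. Full scale, the value 1, is 20 cm for a shift and 180 degrees for a turn. A row lasts 1/10 s, in which the tool goes at most 50 mm and 8.59 degrees, less where a joint would pass 70% of its speed; a pose out of reach is approached as far as the arm can. A call with a number of a shift or a turn outside -1 to 1 is refused whole. A call with a gripper value outside its range is refused whole. "hand" is the opening in per cent of the stroke, from 0 (shut) to 100 (fully open), set as the call begins (left out, the last holds). The fingers move at their own pace and stop on an object; "newtons" is the grip in N (left out, the last holds). Time passes only in rows, so rows that repeat a pose let the fingers close. It gives the time, the measured TCP pose, the force, the opening and the grip force at its end, in the units of the state.
- manip.observe(): the state, without advancing time (a new reading comes with each control period).
- manip.snapshot(name): name is "side" or "top" or "wrist"; returns (picture, depth): 480x640x3 uint8, red, green, blue; 480x640 float32, mm along the optical axis (not along the pixel's ray), 0 where there is no reading.
- manip.camera_params(name): a dict with "camera_matrix" (3x3 intrinsics, pixels), "D" ([k1, k2, p1, p2, k3] as OpenCV has them; the pictures are not rectified), "extrinsics" (4x4, takes a point from world to camera coordinates). Camera axes: x right, y down, z forward; pixel columns grow to the right and rows downward; lengths in mm; the calibration is good to about 2 mm. A picture is of the moment at which its call begins: read the wrist's pose just before it. camera_params takes no time and is no camera call; for the wrist camera it gives the pose at the moment of the call.
- manip.close_job(): hands the job in; it is judged then, once.
Trained networks look in the newest picture that a camera, given by its name, has taken for a name from the list of things; names that differ only in an ending like _2 or _b are one class to them, and where a whole thing is asked for, a point or a joint stands for the part that bears it (a point fixed in the world has none). Each returns a list of dicts, best first, with "p" (0 to 1); they miss things now and then, are a little off and sometimes report something else, mostly with a low value. They report only what shows in the picture. A call takes as long as a camera call. They do not tell look-alikes from the thing itself.
- manip.silhouettes(camera, query): "region" (480x640 bool, what is visible of it).
- manip.pinpoint(camera, query): "location" ([x, y, z] in mm, in world coordinates, good to about 4 mm: a listed point, or the origin of a listed thing).
The state is a dict: "time_s": time; "qpos": joint angles; "qd": joint speeds; "joint_torque": joint torques, N m; "tool_pos": TCP position; "ee_rot": TCP orientation; "wrist_force": force on the tool from outside, world axes, zero at the start; "torque": the same for the moment, N m; "finger_gap": finger opening in mm; "grip_force": force on a finger pad.
Only numpy, scipy, OpenCV 4.12 (cv2) and the standard library are available. Lean on these libraries where they do the work, as an engineer would, in place of code of your own. Each camera call takes 0.05 s, during which the arm holds its last target. There are 200 camera calls.

## Working session

There is one attempt and no reset: what is moved stays moved. The work goes in short steps, Python scripts to look and compute and a tool call to move; the robot and the scene stay as the last step left them, time stands still between calls to the robot, and variables do not carry over. Pictures are saved under pics/ and viewed, at most 14 in all, crops included, and the job is handed in when it is done.

Besides the shell and the picture viewer there is one more tool, called after ">>>" by a JSON object that holds its "op" and its "data", one argument or row to a line. arm_command: Moves the arm, as the interface text tells. Its arguments: {"type":"object","properties":{"motion":{"type":"array"},"hand":{"type":"number"},"newtons":{"type":"number"}},"required":["motion"]}

```bash
mkdir -p pics; cat > h.py <<'E'
from bench import manip
import numpy as np, cv2
np.set_printoptions(precision=1,suppress=True)
def save(cam,name,crop=None,scale=1):
    im,d=manip.snapshot(cam)
    o=im if crop is None else im[crop[1]:crop[3],crop[0]:crop[2]]
    if scale!=1:o=cv2.resize(o,None,fx=scale,fy=scale,interpolation=cv2.INTER_CUBIC)
    cv2.imwrite('pics/'+name,o[:,:,::-1]); return im,d
def proj(cam,p):
    c=manip.camera_params(cam);E=np.array(c['extrinsics'])
    return cv2.projectPoints(np.atleast_2d(p).astype(float),cv2.Rodrigues(E[:3,:3])[0],E[:3,3],np.array(c['camera_matrix']),np.array(c['D']))[0][:,0]
def unz(cam,uv,z):
    c=manip.camera_params(cam);E=np.array(c['extrinsics'])
    n=cv2.undistortPoints(np.array([[uv]],float),np.array(c['camera_matrix']),np.array(c['D']))[0,0]
    r=E[:3,:3].T@np.array([n[0],n[1],1]);o=-E[:3,:3].T@E[:3,3]
    return o+r*(z-o[2])/r[2]
E
python3 - <<'E'
from h import *
a,_=save('top','top.png');b,_=save('side','side.png')
for cam in('top','side'):
  for q in['stand','guide','post','pin','keeper_knob','mark','trivet','pot','carousel','cups','sugar']:
    print(cam,q,[(np.round(r['location'],0).tolist(),round(r['p'],2)) for r in manip.pinpoint(cam,q)[:4]])
s=manip.observe();print(s['time_s'],s['tool_pos'],s['ee_rot'],s['wrist_force'])
E
```

```text
top stand []
top guide [([597.0, -163.0, 61.0], 0.76)]
top post [([543.0, 113.0, 90.0], 0.62)]
top pin [([599.0, -162.0, 36.0], 0.45)]
top keeper_knob [([567.0, -252.0, 110.0], 0.59), ([376.0, -477.0, -1.0], 0.17)]
top mark [([511.0, -158.0, 37.0], 0.59)]
top trivet [([502.0, 3.0, 45.0], 0.68)]
top pot [([505.0, -2.0, 42.0], 0.71), ([558.0, -9.0, 0.0], 0.64), ([246.0, 223.0, -0.0], 0.6)]
top carousel [([559.0, -12.0, 1.0], 0.9), ([622.0, -10.0, 34.0], 0.32), ([510.0, -157.0, 36.0], 0.21)]
top cups [([570.0, -85.0, 31.0], 0.88), ([557.0, -9.0, 2.0], 0.18)]
top sugar [([625.0, -7.0, 38.0], 0.66)]
side stand [([622.0, -9.0, 38.0], 0.5)]
side guide [([595.0, -168.0, 56.0], 0.7), ([601.0, 426.0, 0.0], 0.36)]
side post [([543.0, 114.0, 89.0], 0.65)]
side pin [([567.0, -255.0, 113.0], 0.74), ([599.0, -168.0, 35.0], 0.41)]
side keeper_knob [([566.0, -252.0, 112.0], 0.56)]
side mark [([516.0, -158.0, 37.0], 0.95)]
side trivet [([503.0, -0.0, 44.0], 0.81)]
side pot [([503.0, 1.0, 42.0], 0.87), ([249.0, 224.0, 0.0], 0.71)]
side carousel [([553.0, -7.0, -2.0], 0.8), ([542.0, 113.0, 85.0], 0.74)]
side cups [([573.0, -81.0, 37.0], 0.85), ([500.0, 1.0, 40.0], 0.66)]
side sugar [([623.0, -6.0, 40.0], 0.72), ([598.0, -166.0, 56.0], 0.6)]
1.2 [ 198.3 -592.8  231.3] [180.   -0.   18.5] [ 0.8 -0.5 -0.6]
```

View pics/top.png

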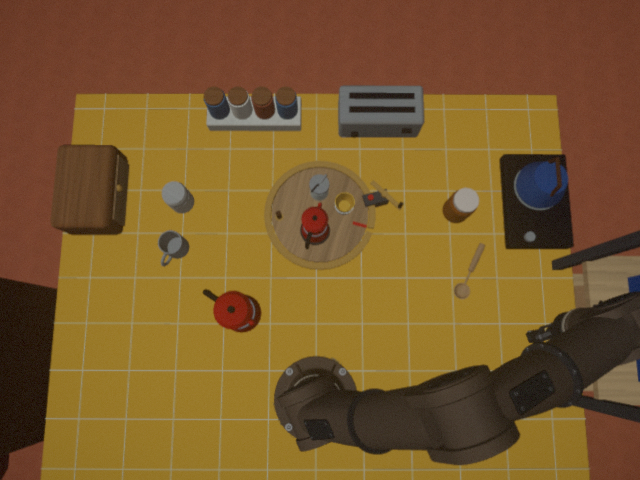

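View pics/side.png

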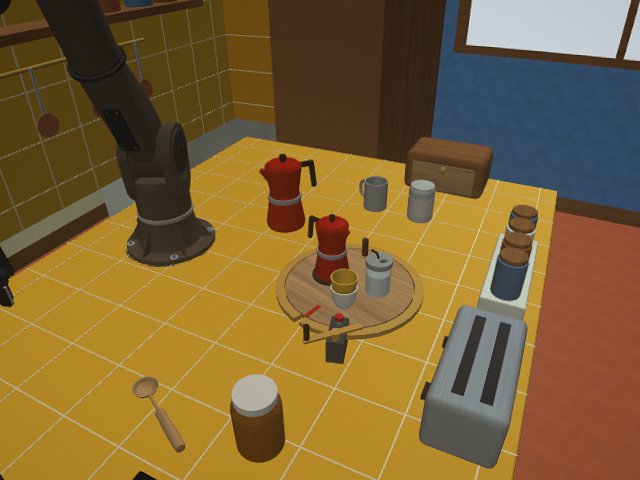

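The top and side views agree: the carousel axis is at about (558,-9). The red-headed pin is at top px (373,198), the knob at (401,205), the post at (279,214) and the red stripe at (360,225).

Possible mix-ups:
- **Pot:** the small red pot on the disc at (314,222) is the right one. The larger red pot at (235,310) and the blue kettle at (540,185) are look-alikes.
- **Post:** the post at (279,214) and the pot handle at (308,240) are both dark. I choose the one at (279,214), by the rim.

Next I'll move over the rim for a close look.

```bash
cat >> h.py <<'E'
def go(p):
    s=manip.observe();t=np.array(s['tool_pos']);y=np.radians(s['ee_rot'][2])
    d=np.array(p,float)-t;c,n=np.cos(y),np.sin(y)
    return np.round(np.array([c*d[0]+n*d[1],n*d[0]-c*d[1],-d[2]])/200,4)
E
python3 - <<'E'
from h import *
np.set_printoptions(precision=3,suppress=True)
E=np.array(manip.camera_params('wrist')['extrinsics']);o=-E[:3,:3].T@E[:3,3]
print('cam pos',o,'fwd',E[2,:3]); print(go([530,-200,320]))
E
```

```text
cam pos [ 266.8   -570.142  374.892] fwd [-0.269 -0.091 -0.959]
[ 2.196 -1.336 -0.443]
```

>>> {"op": "arm_command", "data": {
  "motion": [
    {"dx":0.8,"dy":-0.48,"dz":-0.35},
    {"dx":0.8,"dy":-0.48,"dz":-0.35},
    {"dx":0.8,"dy":-0.48,"dz":-0.35},
    {"dx":0.8,"dy":-0.48,"dz":-0.35},
    {"dx":0.8,"dy":-0.48,"dz":-0.35}
  ],
  "hand": 0
}}

```text
$.motion[0]: bad value
```

>>> {"op": "arm_command", "data": {
  "motion": [
    {"dx":0.8,"dy":-0.48},
    {"dx":0.8,"dy":-0.48},
    {"dx":0.8,"dy":-0.48},
    {"dx":0.8,"dy":-0.48},
    {"dx":0.8,"dy":-0.48}
  ]
}}

```text
$.motion[0]: bad value
```

>>> {"op": "arm_command", "data": {
  "motion": [
    {"dx":0.8,"dy":-0.48},
    {"dx":0.8,"dy":-0.48},
    {"dx":0.8,"dy":-0.48},
    {"dx":0.8,"dy":-0.48},
    {"dx":0.8,"dy":-0.48}
  ]
}}

```text
$.motion[0]: bad value
```

```bash
python3 - <<'E'
from h import *
save('wrist','w1.png')
for q in['guide','pin','post','keeper_knob','mark','trivet','pot','cups']:
    print(q,[(np.round(r['location'],1).tolist(),round(r['p'],2)) for r in manip.pinpoint('wrist',q)[:2]])
s=manip.observe();print(s['time_s'],s['tool_pos'],s['ee_rot'],s['wrist_force'])
E
```

```text
guide []
pin []
post []
keeper_knob []
mark []
trivet []
pot []
cups []
1.65 [ 198.2 -592.7  231.3] [-180.    -0.    18.5] [ 0.1 -0.1 -0.4]
```

View pics/w1.png

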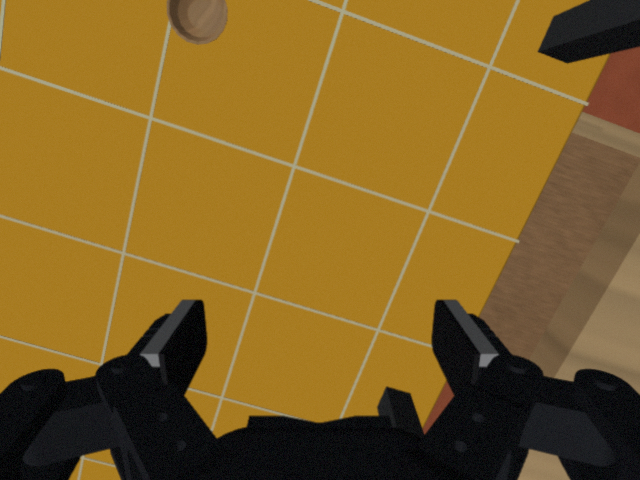

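The moves were refused, so the arm hasn't moved and the picture shows only the spoon at (198,15) and empty table. Every row probably needs all four fields.

>>> {"op": "arm_command", "data": {
  "motion": [
    {"dx":0.8,"dy":-0.48,"dz":-0.35,"yaw":0},
    {"dx":0.8,"dy":-0.48,"dz":-0.35,"yaw":0},
    {"dx":0.8,"dy":-0.48,"dz":-0.35,"yaw":0},
    {"dx":0.8,"dy":-0.48,"dz":-0.35,"yaw":0},
    {"dx":0.8,"dy":-0.48,"dz":-0.35,"yaw":0}
  ],
  "hand": 0
}}

```text
time_s: 2.15
tool_pos: [326.1, -446.1, 304.2]
ee_rot: [179.8, -0.3, 19.1]
wrist_force: [1.2, -0.9, -0.3]
finger_gap: 12.4
grip_force: 0.0
```

>>> {"op": "arm_command", "data": {
  "motion": [
    {"dx":0.8,"dy":-0.48,"dz":0,"yaw":0},
    {"dx":0.8,"dy":-0.48,"dz":0,"yaw":0},
    {"dx":0.8,"dy":-0.48,"dz":0,"yaw":0},
    {"dx":0.8,"dy":-0.48,"dz":0,"yaw":0},
    {"dx":0.8,"dy":-0.48,"dz":0,"yaw":0}
  ]
}}

```text
time_s: 2.65
tool_pos: [444.8, -303.8, 301.4]
ee_rot: [-179.9, -0.2, 19.0]
wrist_force: [0.1, 0.2, -0.5]
finger_gap: 0.4
grip_force: 0.0
```

>>> {"op": "arm_command", "data": {
  "motion": [
    {"dx":0.7,"dy":-0.48,"dz":0,"yaw":0},
    {"dx":0.7,"dy":-0.48,"dz":0,"yaw":0},
    {"dx":0.7,"dy":-0.48,"dz":0,"yaw":0},
    {"dx":0.7,"dy":-0.48,"dz":0,"yaw":0},
    {"dx":0.7,"dy":-0.48,"dz":0,"yaw":0}
  ]
}}

```text
time_s: 3.15
tool_pos: [544.8, -170.5, 301.0]
ee_rot: [-179.9, -0.1, 18.8]
wrist_force: [-0.9, 0.0, 0.1]
finger_gap: 0.3
grip_force: 0.0
```

```bash
python3 - <<'E'
from h import *
save('wrist','w2.png')
for q in['guide','pin','post','keeper_knob','mark','trivet','pot','cups']:
    print(q,[(np.round(r['location'],1).tolist(),round(r['p'],2)) for r in manip.pinpoint('wrist',q)[:2]])
s=manip.observe();print(s['time_s'],s['tool_pos'],s['ee_rot'],s['wrist_force'])
E
```

```text
guide [([599.7, -162.3, 58.6], 0.7)]
pin [([596.7, -168.1, 32.6], 0.84)]
post [([538.9, 110.7, 89.2], 0.96)]
keeper_knob [([574.0, -250.3, 108.5], 0.92)]
mark [([516.0, -152.3, 37.5], 0.78)]
trivet []
pot [([501.0, 1.0, 45.1], 0.98)]
cups []
3.6 [ 542.8 -174.6  301.5] [180.   -0.   18.4] [ 0.9 -0.   0.2]
```

View pics/w2.png

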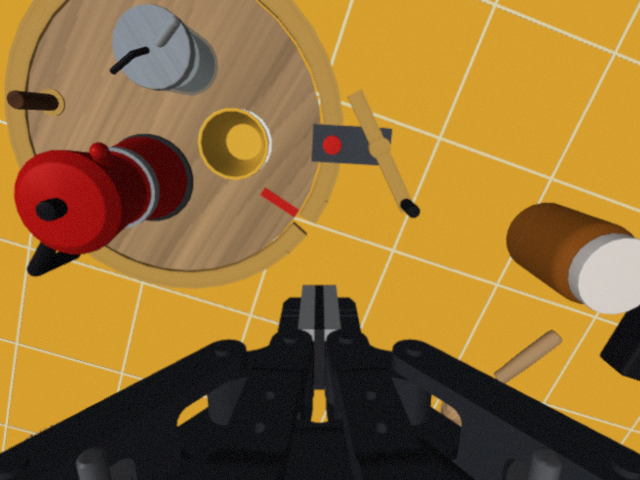

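The view shows the pin head at (332,145), the knob at (409,208), the stripe end at (297,214) and the post at (14,98). A dark nick in the rim near (300,229) could be the notch, and there is another speck at (326,202). I'll zoom in on both.

```bash
python3 - <<'E'
import cv2
im=cv2.imread('pics/w2.png')
cv2.imwrite('pics/w2c.png',cv2.resize(im[110:260,220:420],None,fx=4,fy=4,interpolation=cv2.INTER_CUBIC))
E
python3 - <<'E'
from h import *
# fit axis from rim: print world coords of features
for n,uv,z in [('headpin',(332,145),75),('nick',(300,229),36),('speck',(326,202),36),('mark',(297,214),36),('knob',(411,209),110)]:
    print(n,unz('wrist',uv,z))
E
```

```text
headpin [ 594.8 -170.9   75. ]
nick [ 496.4 -168.8   36. ]
speck [ 534.2 -186.3   36. ]
mark [ 511.5 -160.6   36. ]
knob [ 566. -254.  110.]
```

View pics/w2c.png

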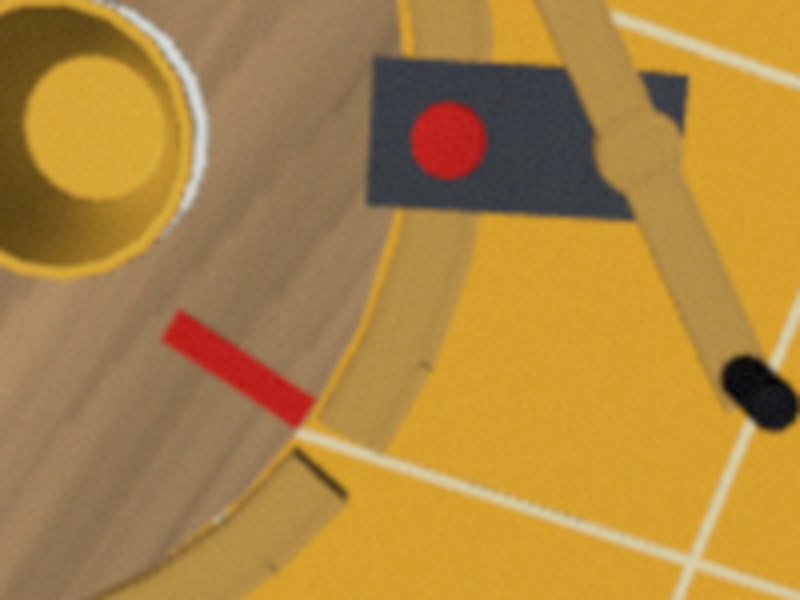

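The notch is clear: a gap in the rim centred at crop (336,455), just past the stripe end. I'll work out its angle to the pin.

```bash
python3 - <<'E'
from h import *
A=np.array([556.5,-8.5])
n=unz('wrist',(304,223.75),36)[:2];e1=unz('wrist',(220+351/4,110+437/4),36)[:2];e2=unz('wrist',(220+321/4,110+472/4),36)[:2]
pin=unz('wrist',(220+448/4,110+140/4),76)[:2]
post=unz('wrist',(12,98),86)[:2]
for nm,p in[('notch',n),('e1',e1),('e2',e2),('pin',pin),('post',post),('m',unz('wrist',(220+312/4,110+412/4),36)[:2])]:
    d=p-A;print(nm,p,np.hypot(*d),np.degrees(np.arctan2(d[1],d[0])))
# rim outer-circle fit: brass pixels from top camera
im,_=manip.snapshot('top')
r=manip.silhouettes('top','carousel');
m=r[0]['region'];print(r[0]['p'],m.sum())
c=max(cv2.findContours(m.astype(np.uint8),0,1)[0],key=cv2.contourArea)[:,0]
P=np.array([unz('top',x,30)[:2] for x in c[::3]])
P=P[P[:,1]>-100]
from scipy.optimize import least_squares
f=least_squares(lambda q:np.hypot(P[:,0]-q[0],P[:,1]-q[1])-q[2],[558,-9,172],loss='soft_l1');print(f.x)
E
```

```text
notch [ 503.5 -171.2] 171.11002462625987 -108.0475008879918
e1 [ 509.6 -173.5] 171.55455532637882 -105.85214676117724
e2 [ 497.6 -168.7] 170.74172944098783 -110.19047502748268
pin [ 594.9 -170.9] 166.85278879536352 -76.71111730148074
post [544.6 110.9] 119.96987465890389 95.6955146660306
m [ 513.  -161.3] 158.8653125696725 -105.90604877116282
0.89 7481
[556.   -9.6 170.4]
```

>>> {"op": "arm_command", "data": {
  "motion": [
    {"dx":0.33,"dy":-0.69,"dz":0,"yaw":0},
    {"dx":0.33,"dy":-0.69,"dz":0,"yaw":0},
    {"dx":0.33,"dy":-0.69,"dz":0,"yaw":0},
    {"dx":0.33,"dy":-0.69,"dz":0,"yaw":0},
    {"dx":0.33,"dy":-0.69,"dz":0,"yaw":0}
  ]
}}

```text
time_s: 4.2
tool_pos: [562.0, -20.1, 301.4]
ee_rot: [-180.0, -0.0, 18.7]
wrist_force: [0.2, -1.1, -0.6]
finger_gap: -0.4
grip_force: 0.0
```

>>> {"op": "arm_command", "data": {
  "motion": [
    {"dx":0.33,"dy":-0.69,"dz":0,"yaw":0},
    {"dx":0.33,"dy":-0.69,"dz":0,"yaw":0},
    {"dx":0.33,"dy":-0.69,"dz":0,"yaw":0},
    {"dx":0.33,"dy":-0.69,"dz":0,"yaw":0},
    {"dx":0.33,"dy":-0.69,"dz":0,"yaw":0}
  ]
}}

```text
time_s: 4.7
tool_pos: [581.0, 129.8, 300.9]
ee_rot: [180.0, 0.0, 18.6]
wrist_force: [0.8, -0.1, -0.5]
finger_gap: -0.0
grip_force: 0.0
```

```bash
python3 - <<'E'
from h import *
for k in range(4): manip.snapshot('wrist')
save('wrist','w3.png')
for q in['post','trivet','pot','sugar']:
    print(q,[(np.round(r['location'],1).tolist(),round(r['p'],2)) for r in manip.pinpoint('wrist',q)[:2]])
s=manip.observe();print(s['time_s'],s['tool_pos'],s['ee_rot'],s['wrist_force'],go([581,128,50]))
E
```

```text
post [([539.9, 112.4, 89.4], 0.91)]
trivet [([515.5, -151.6, 36.4], 0.73)]
pot [([501.8, 4.8, 43.0], 0.74)]
sugar [([623.8, -7.1, 34.7], 0.82)]
5.15 [580.9 129.1 301.4] [180.   -0.   18.4] [-0.   0.6  0.6] [-0.   0.   1.3]
```

View pics/w3.png

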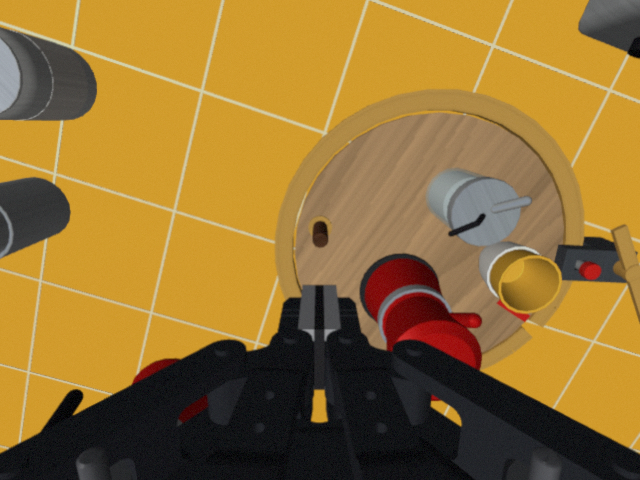

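The post top is at (320,232), directly in line behind the closed fingers. The space under the fingers is clear, so I'm descending.

>>> {"op": "arm_command", "data": {
  "motion": [
    {"dx":0,"dy":0,"dz":0.75,"yaw":0},
    {"dx":0,"dy":0,"dz":0.75,"yaw":0},
    {"dx":0,"dy":0,"dz":0.75,"yaw":0},
    {"dx":0,"dy":0,"dz":0.75,"yaw":0},
    {"dx":0,"dy":0,"dz":0.75,"yaw":0}
  ]
}}

```text
time_s: 5.65
tool_pos: [580.9, 129.9, 152.0]
ee_rot: [-180.0, 0.1, 18.5]
wrist_force: [0.8, 0.3, 2.1]
finger_gap: -0.3
grip_force: 0.0
```

>>> {"op": "arm_command", "data": {
  "motion": [
    {"dx":0,"dy":0,"dz":0.25,"yaw":0},
    {"dx":0,"dy":0,"dz":0.5,"yaw":0},
    {"dx":0,"dy":0,"dz":0.5,"yaw":0},
    {"dx":0,"dy":0,"dz":0.5,"yaw":0},
    {"dx":0,"dy":0,"dz":0.5,"yaw":0}
  ]
}}

```text
time_s: 6.15
tool_pos: [583.5, 130.9, 55.3]
ee_rot: [180.0, -0.3, 18.5]
wrist_force: [-0.7, 0.7, 1.6]
finger_gap: -0.0
grip_force: 0.0
```

>>> {"op": "arm_command", "data": {
  "motion": [
    {"dx":-0.03,"dy":0,"dz":0,"yaw":0},
    {"dx":-0.06,"dy":0,"dz":0,"yaw":0},
    {"dx":-0.08,"dy":0,"dz":0,"yaw":0},
    {"dx":-0.09,"dy":0,"dz":0,"yaw":0},
    {"dx":-0.1,"dy":0,"dz":0,"yaw":0}
  ]
}}

```text
time_s: 6.65
tool_pos: [561.7, 123.4, 51.5]
ee_rot: [180.0, -0.0, 18.5]
wrist_force: [0.5, -0.2, -0.3]
finger_gap: 0.1
grip_force: 0.0
```

>>> {"op": "arm_command", "data": {
  "motion": [
    {"dx":-0.01,"dy":0,"dz":0,"yaw":0},
    {"dx":-0.02,"dy":0,"dz":0,"yaw":0},
    {"dx":-0.03,"dy":0,"dz":0,"yaw":0},
    {"dx":-0.04,"dy":0,"dz":0,"yaw":0},
    {"dx":-0.05,"dy":0,"dz":0,"yaw":0}
  ]
}}

```text
time_s: 7.15
tool_pos: [552.2, 120.5, 51.3]
ee_rot: [-180.0, 0.0, 18.5]
wrist_force: [0.6, 1.5, -0.0]
finger_gap: -0.3
grip_force: 0.9
```

```bash
python3 - <<'E'
from h import *
manip.snapshot('side')
print([(np.round(r['location'],1).tolist(),round(r['p'],2)) for r in manip.pinpoint('side','post')[:2]])
print([(np.round(r['location'],1).tolist(),round(r['p'],2)) for r in manip.pinpoint('side','mark')[:2]])
s=manip.observe();print(s['time_s'],s['tool_pos'],s['ee_rot'],s['wrist_force'])
E
```

```text
[([531.8, 111.6, 87.0], 0.96)]
[([525.6, -157.8, 36.2], 0.73)]
7.3 [551.8 119.8  51.1] [180.    0.1  18.5] [0.  0.5 0. ]
```

Contact made; the disc has turned about 5° and roughly 58 mm of push remains. I'm staying under the 30 mm/s rim limit.

>>> {"op": "arm_command", "data": {
  "motion": [
    {"dx":-0.01,"dy":0.001,"dz":0,"yaw":0},
    {"dx":-0.02,"dy":0.002,"dz":0,"yaw":0},
    {"dx":-0.03,"dy":0.003,"dz":0,"yaw":0},
    {"dx":-0.04,"dy":0.004,"dz":0,"yaw":0},
    {"dx":-0.05,"dy":0.005,"dz":0,"yaw":0}
  ]
}}

```text
time_s: 7.8
tool_pos: [543.1, 116.2, 51.4]
ee_rot: [180.0, -0.0, 18.5]
wrist_force: [1.3, 1.6, 0.4]
finger_gap: -0.1
grip_force: 0.8
```

>>> {"op": "arm_command", "data": {
  "motion": [
    {"dx":-0.01,"dy":0.001,"dz":0,"yaw":0},
    {"dx":-0.02,"dy":0.002,"dz":0,"yaw":0},
    {"dx":-0.03,"dy":0.003,"dz":0,"yaw":0},
    {"dx":-0.04,"dy":0.004,"dz":0,"yaw":0},
    {"dx":-0.05,"dy":0.005,"dz":0,"yaw":0}
  ]
}}

```text
time_s: 8.3
tool_pos: [533.9, 112.0, 51.3]
ee_rot: [180.0, 0.0, 18.5]
wrist_force: [0.2, 2.3, 1.6]
finger_gap: 0.1
grip_force: 0.8
```

>>> {"op": "arm_command", "data": {
  "motion": [
    {"dx":-0.01,"dy":0.001,"dz":0,"yaw":0},
    {"dx":-0.02,"dy":0.002,"dz":0,"yaw":0},
    {"dx":-0.03,"dy":0.003,"dz":0,"yaw":0},
    {"dx":-0.04,"dy":0.004,"dz":0,"yaw":0},
    {"dx":-0.05,"dy":0.005,"dz":0,"yaw":0}
  ]
}}

```text
time_s: 8.8
tool_pos: [524.7, 107.9, 51.3]
ee_rot: [180.0, 0.0, 18.5]
wrist_force: [0.8, 1.2, -0.5]
finger_gap: 0.0
grip_force: 0.7
```

>>> {"op": "arm_command", "data": {
  "motion": [
    {"dx":-0.01,"dy":0.001,"dz":0,"yaw":0},
    {"dx":-0.02,"dy":0.002,"dz":0,"yaw":0},
    {"dx":-0.03,"dy":0.003,"dz":0,"yaw":0},
    {"dx":-0.04,"dy":0.004,"dz":0,"yaw":0},
    {"dx":-0.05,"dy":0.005,"dz":0,"yaw":0}
  ]
}}

```text
time_s: 9.3
tool_pos: [515.5, 103.8, 51.3]
ee_rot: [180.0, 0.0, 18.5]
wrist_force: [1.9, 1.9, 0.3]
finger_gap: -0.2
grip_force: 0.7
```

```bash
python3 - <<'E'
from h import *
save('side','s4.png',(230,210,450,370),3)
print([(np.round(r['location'],1).tolist(),round(r['p'],2)) for r in manip.pinpoint('side','post')[:2]])
print([(np.round(r['location'],1).tolist(),round(r['p'],2)) for r in manip.pinpoint('side','mark')[:2]])
print([(np.round(r['location'],1).tolist(),round(r['p'],2)) for r in manip.pinpoint('side','pin')[:2]])
s=manip.observe();print(s['time_s'],s['tool_pos'],s['ee_rot'],s['wrist_force'])
E
```

```text
[([453.5, 431.6, 0.7], 0.7), ([494.6, 100.0, 87.9], 0.56)]
[([574.0, -159.5, 36.0], 0.76), ([600.9, -166.9, 35.2], 0.47)]
[([602.3, -169.5, 39.3], 0.47)]
9.5 [515.3 103.4  51.1] [180.    0.1  18.5] [ 0.2  0.4 -0.1]
```

View pics/s4.png

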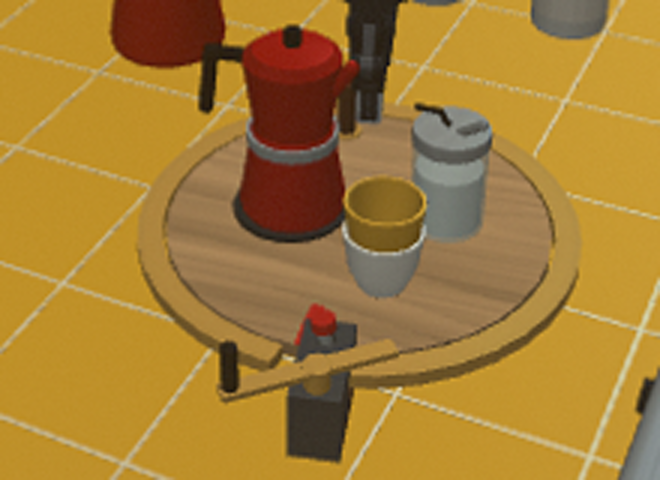

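The pin is still raised (head at crop (322,318)), and the stripe and notch are about 8° short of it. I'm slowing to 10 mm/s and watching the force.

>>> {"op": "arm_command", "data": {
  "motion": [
    {"dx":-0.005,"dy":0.001,"dz":0,"yaw":0},
    {"dx":-0.01,"dy":0.002,"dz":0,"yaw":0},
    {"dx":-0.015,"dy":0.003,"dz":0,"yaw":0},
    {"dx":-0.02,"dy":0.004,"dz":0,"yaw":0},
    {"dx":-0.025,"dy":0.005,"dz":0,"yaw":0}
  ]
}}

```text
time_s: 10.0
tool_pos: [511.2, 101.4, 51.3]
ee_rot: [-180.0, -0.0, 18.5]
wrist_force: [1.3, 0.5, -0.5]
finger_gap: -0.2
grip_force: 0.7
```

>>> {"op": "arm_command", "data": {
  "motion": [
    {"dx":-0.005,"dy":0.001,"dz":0,"yaw":0},
    {"dx":-0.01,"dy":0.002,"dz":0,"yaw":0},
    {"dx":-0.015,"dy":0.003,"dz":0,"yaw":0},
    {"dx":-0.02,"dy":0.004,"dz":0,"yaw":0},
    {"dx":-0.025,"dy":0.005,"dz":0,"yaw":0}
  ]
}}

```text
time_s: 10.5
tool_pos: [506.8, 98.8, 51.4]
ee_rot: [180.0, -0.0, 18.5]
wrist_force: [0.7, 1.1, 1.3]
finger_gap: -0.0
grip_force: 0.6
```

```bash
cat > chk.py <<'E'
from h import *
im,_=manip.snapshot('side')
print([(np.round(r['location'],1).tolist(),round(r['p'],2)) for r in manip.pinpoint('side','pin')[:2]])
# red head blob near guide
g=proj('side',[[598,-167,71]])[0];u,v=g.astype(int)
c=im[v-12:v+13,u-12:u+13].astype(int);m=(c[...,0]>120)&(c[...,1]<60)
yy,xx=np.nonzero(m);print('red n',m.sum(),'rows',yy.min()+v-12,yy.max()+v-12,'mean',xx.mean()+u-12,yy.mean()+v-12)
s=manip.observe();print(s['time_s'],s['tool_pos'],s['wrist_force'])
E
python3 chk.py
```

```text
[([599.3, -168.8, 36.6], 0.5)]
red n 39 rows 313 318 mean 337.5897435897436 315.43589743589746
10.6 [506.6  98.6  51.3] [-0.1 -0.1  0.6]
```

>>> {"op": "arm_command", "data": {
  "motion": [
    {"dx":-0.005,"dy":0.0015,"dz":0,"yaw":0},
    {"dx":-0.01,"dy":0.003,"dz":0,"yaw":0},
    {"dx":-0.015,"dy":0.0045,"dz":0,"yaw":0}
  ]
}}

```text
time_s: 10.9
tool_pos: [504.2, 97.0, 51.3]
ee_rot: [-180.0, -0.0, 18.5]
wrist_force: [0.9, 1.9, -0.4]
finger_gap: -0.2
grip_force: 0.6
```

>>> {"op": "arm_command", "data": {
  "motion": [
    {"dx":-0.005,"dy":0.0015,"dz":0,"yaw":0},
    {"dx":-0.01,"dy":0.003,"dz":0,"yaw":0}
  ]
}}

```text
time_s: 11.1
tool_pos: [502.5, 95.8, 51.3]
ee_rot: [180.0, 0.0, 18.5]
wrist_force: [0.1, 0.9, -0.0]
finger_gap: 0.3
grip_force: 0.6
```

```bash
python3 chk.py
```

```text
[([599.2, -168.9, 35.0], 0.45)]
red n 45 rows 313 318 mean 338.3333333333333 315.31111111111113
11.2 [502.3  95.5  51.3] [ 0.   1.1 -0.1]
```

>>> {"op": "arm_command", "data": {
  "motion": [
    {"dx":-0.005,"dy":0.0015,"dz":0,"yaw":0},
    {"dx":-0.01,"dy":0.003,"dz":0,"yaw":0}
  ]
}}

```text
time_s: 11.4
tool_pos: [500.9, 94.6, 51.3]
ee_rot: [180.0, -0.0, 18.5]
wrist_force: [0.4, 1.0, -0.7]
finger_gap: 0.1
grip_force: 0.6
```

>>> {"op": "arm_command", "data": {
  "motion": [
    {"dx":-0.005,"dy":0.0015,"dz":0,"yaw":0},
    {"dx":-0.01,"dy":0.003,"dz":0,"yaw":0}
  ]
}}

```text
time_s: 11.6
tool_pos: [499.0, 93.3, 51.3]
ee_rot: [180.0, 0.0, 18.5]
wrist_force: [0.4, 1.0, -0.3]
finger_gap: -0.1
grip_force: 0.5
```

```bash
python3 chk.py
```

```text
[([599.9, -169.2, 36.4], 0.51)]
red n 49 rows 313 318 mean 339.2040816326531 315.48979591836735
11.7 [498.8  93.1  51.2] [-0.2  0.2 -0. ]
```

>>> {"op": "arm_command", "data": {
  "motion": [
    {"dx":-0.005,"dy":0.0015,"dz":0,"yaw":0},
    {"dx":-0.01,"dy":0.003,"dz":0,"yaw":0}
  ]
}}

```text
time_s: 11.9
tool_pos: [497.4, 92.1, 51.3]
ee_rot: [180.0, -0.0, 18.5]
wrist_force: [0.7, 0.4, -0.3]
finger_gap: 0.2
grip_force: 0.5
```

>>> {"op": "arm_command", "data": {
  "motion": [
    {"dx":-0.005,"dy":0.0015,"dz":0,"yaw":0},
    {"dx":-0.01,"dy":0.003,"dz":0,"yaw":0}
  ]
}}

```text
time_s: 12.1
tool_pos: [495.7, 90.9, 51.3]
ee_rot: [180.0, 0.0, 18.5]
wrist_force: [1.2, 0.6, -1.7]
finger_gap: 0.3
grip_force: 0.6
```

```bash
python3 chk.py; python3 - <<'E'
from h import *
save('side','s5.png',(280,280,400,370),5)
E
```

```text
[([598.1, -169.8, 26.4], 0.64)]
red n 60 rows 313 322 mean 340.3833333333333 318.0833333333333
12.2 [495.5  90.8  51.3] [ 0.3 -0.3  0.3]
```

View pics/s5.png

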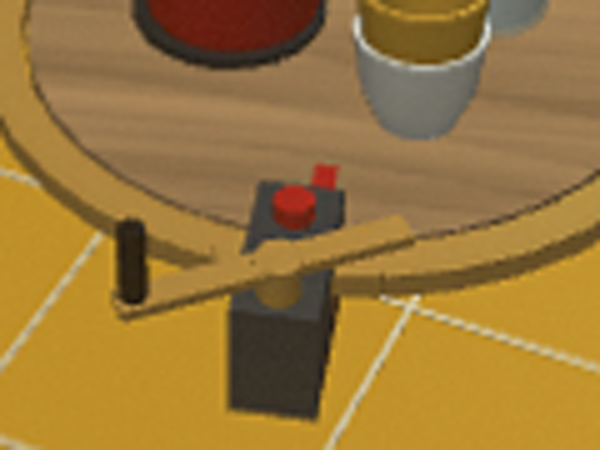

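The pin has dropped: its head at crop (293,205) now sits on the bracket, and there was no force build-up. I'm backing off the post and going up.

>>> {"op": "arm_command", "data": {
  "motion": [
    {"dx":0.03,"dy":0,"dz":0,"yaw":0},
    {"dx":0.08,"dy":0,"dz":0,"yaw":0},
    {"dx":0.12,"dy":0,"dz":0,"yaw":0},
    {"dx":0.12,"dy":0,"dz":-0.25,"yaw":0},
    {"dx":0.12,"dy":0,"dz":-0.5,"yaw":0}
  ]
}}

```text
time_s: 12.75
tool_pos: [518.2, 98.8, 151.2]
ee_rot: [-179.9, 0.2, 18.5]
wrist_force: [1.9, 0.2, -0.3]
finger_gap: 0.3
grip_force: 0.0
```

>>> {"op": "arm_command", "data": {
  "motion": [
    {"dx":0,"dy":0,"dz":-0.75,"yaw":0},
    {"dx":0,"dy":0,"dz":-0.75,"yaw":0},
    {"dx":0,"dy":0,"dz":-0.75,"yaw":0},
    {"dx":0,"dy":0,"dz":-0.75,"yaw":0},
    {"dx":0,"dy":0,"dz":-0.75,"yaw":0}
  ]
}}

```text
time_s: 13.25
tool_pos: [519.5, 99.0, 302.6]
ee_rot: [180.0, -0.2, 18.5]
wrist_force: [-0.2, -0.4, -0.6]
finger_gap: -0.1
grip_force: 0.0
```

```bash
python3 - <<'E'
from h import *
print(go([525,-242,300]),manip.observe()['tool_pos'])
E
```

```text
[-0.5  1.6  0. ] [519.5  99.  302.6]
```

>>> {"op": "arm_command", "data": {
  "motion": [
    {"dx":-0.257,"dy":0.81,"dz":0,"yaw":0},
    {"dx":-0.257,"dy":0.81,"dz":0,"yaw":0},
    {"dx":-0.257,"dy":0.81,"dz":0,"yaw":0},
    {"dx":-0.257,"dy":0.81,"dz":0,"yaw":0},
    {"dx":-0.257,"dy":0.81,"dz":0,"yaw":0}
  ]
}}

```text
time_s: 13.75
tool_pos: [520.3, -75.8, 299.3]
ee_rot: [180.0, 0.2, 18.1]
wrist_force: [-0.4, 0.5, -0.1]
finger_gap: -0.2
grip_force: 0.0
```

>>> {"op": "arm_command", "data": {
  "motion": [
    {"dx":-0.257,"dy":0.81,"dz":0,"yaw":0.18},
    {"dx":-0.257,"dy":0.81,"dz":0,"yaw":0.18},
    {"dx":-0.257,"dy":0.81,"dz":0,"yaw":0.18},
    {"dx":-0.257,"dy":0.81,"dz":0,"yaw":0.18},
    {"dx":-0.257,"dy":0.81,"dz":0,"yaw":0.18}
  ]
}}

```text
time_s: 14.25
tool_pos: [522.9, -244.1, 299.4]
ee_rot: [179.9, 0.2, -14.4]
wrist_force: [0.1, 0.5, 0.0]
finger_gap: 0.3
grip_force: 0.0
```

```bash
python3 - <<'E'
from h import *
for k in range(4): manip.snapshot('top')
for cam in('wrist','top','side'):
  save(cam,'x_%s.png'%cam)
  for q in('keeper_knob','pin','guide'):
    print(cam,q,[(np.round(r['location'],1).tolist(),round(r['p'],2)) for r in manip.pinpoint(cam,q)[:2]])
s=manip.observe();print(s['time_s'],s['tool_pos'],s['ee_rot'])
print(unz('wrist',(0,0),0))
E
```

```text
wrist keeper_knob [([572.6, -250.7, 107.0], 0.76)]
wrist pin [([591.2, -164.3, 20.7], 0.67)]
wrist guide [([599.9, -161.2, 56.8], 0.96)]
top keeper_knob [([566.3, -247.8, 108.6], 0.59)]
top pin [([598.9, -163.2, 27.0], 0.61), ([503.1, -29.4, 41.5], 0.36)]
top guide [([594.9, -162.4, 58.4], 0.87)]
side keeper_knob [([565.5, -253.7, 110.9], 0.75)]
side pin [([553.0, -6.9, -2.4], 0.69), ([600.8, -169.4, 26.9], 0.4)]
side guide [([596.6, -164.2, 55.4], 0.68)]
15.05 [ 523.8 -241.3  301.3] [180.   -0.  -13.9]
[788.7  29.4   0. ]
```

View pics/x_wrist.png

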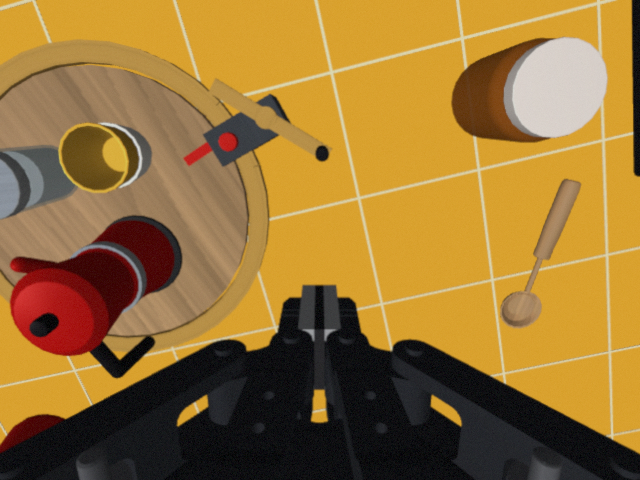

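The knob at (321,153) is dead ahead of the fingers and the descent is clear. The pin head at (228,142) is down, and the keeper's inner arm is still clear of it.

>>> {"op": "arm_command", "data": {
  "motion": [
    {"dx":0,"dy":0,"dz":0.7,"yaw":0},
    {"dx":0,"dy":0,"dz":0.7,"yaw":0},
    {"dx":0,"dy":0,"dz":0.7,"yaw":0},
    {"dx":0,"dy":0,"dz":0.7,"yaw":0},
    {"dx":0,"dy":0,"dz":0.7,"yaw":0}
  ]
}}

```text
time_s: 15.55
tool_pos: [524.0, -241.3, 162.0]
ee_rot: [-180.0, 0.0, -13.9]
wrist_force: [0.2, -0.4, 0.8]
finger_gap: -0.0
grip_force: 0.0
```

>>> {"op": "arm_command", "data": {
  "motion": [
    {"dx":0,"dy":0,"dz":0.2,"yaw":0},
    {"dx":0,"dy":0,"dz":0.375,"yaw":0},
    {"dx":0,"dy":0,"dz":0.375,"yaw":0},
    {"dx":0.03,"dy":0,"dz":0.375,"yaw":0},
    {"dx":0.07,"dy":0,"dz":0.375,"yaw":0}
  ]
}}

```text
time_s: 16.05
tool_pos: [539.8, -245.5, 89.5]
ee_rot: [180.0, -0.3, -13.9]
wrist_force: [-0.1, 0.1, 1.0]
finger_gap: -0.2
grip_force: 0.0
```

```bash
python3 - <<'E'
from h import *
A=np.array([556,-9.]);P=A+205*np.array([np.cos(np.radians(-75.3)),np.sin(np.radians(-75.3))])
s=manip.observe();t=np.array(s['tool_pos'])[:2];print(s['time_s'],s['tool_pos'],s['ee_rot'],s['wrist_force'],P)
u=np.array([np.cos(np.radians(-14)),np.sin(np.radians(-14))]);v=np.array([u[1],-u[0]])
for th in range(-132,-70,5):
    k=P+60*np.array([np.cos(np.radians(th)),np.sin(np.radians(th))]);T=k-18*u
    print(th,k,T,'tool-frame mm',np.array([(T-t)@u,(T-t)@v]))
E
```

```text
16.05 [ 539.8 -245.5   89.5] [180.   -0.3 -13.9] [-0.1  0.1  1. ] [ 608.  -207.3]
-132 [ 567.9 -251.9] [ 550.4 -247.5] tool-frame mm [10.8 -0.6]
-127 [ 571.9 -255.2] [ 554.4 -250.9] tool-frame mm [15.5  1.6]
-122 [ 576.2 -258.2] [ 558.8 -253.8] tool-frame mm [20.4  3.5]
-117 [ 580.8 -260.8] [ 563.3 -256.4] tool-frame mm [25.4  4.9]
-112 [ 585.5 -262.9] [ 568.1 -258.6] tool-frame mm [30.6  5.8]
-107 [ 590.5 -264.7] [ 573.  -260.3] tool-frame mm [35.8  6.3]
-102 [ 595.5 -266. ] [ 578.1 -261.6] tool-frame mm [41.   6.4]
-97 [ 600.7 -266.8] [ 583.2 -262.5] tool-frame mm [46.2  5.9]
-92 [ 605.9 -267.3] [ 588.5 -262.9] tool-frame mm [51.4  5.1]
-87 [ 611.2 -267.2] [ 593.7 -262.9] tool-frame mm [56.5  3.8]
-82 [ 616.4 -266.7] [ 598.9 -262.4] tool-frame mm [61.4  2. ]
-77 [ 621.5 -265.8] [ 604.1 -261.4] tool-frame mm [66.2 -0.1]
-72 [ 626.6 -264.4] [ 609.1 -260. ] tool-frame mm [70.7 -2.7]
```

>>> {"op": "arm_command", "data": {
  "motion": [
    {"dx":0.015,"dy":0.005,"dz":0,"yaw":0},
    {"dx":0.03,"dy":0.01,"dz":0,"yaw":0},
    {"dx":0.045,"dy":0.015,"dz":0,"yaw":0},
    {"dx":0.06,"dy":0.015,"dz":0,"yaw":0},
    {"dx":0.075,"dy":0.015,"dz":0,"yaw":0}
  ]
}}

```text
time_s: 16.55
tool_pos: [551.1, -251.3, 86.3]
ee_rot: [180.0, 0.0, -13.9]
wrist_force: [-2.1, -0.9, 0.1]
finger_gap: 0.1
grip_force: 1.0
```

>>> {"op": "arm_command", "data": {
  "motion": [
    {"dx":0.015,"dy":0,"dz":0,"yaw":0},
    {"dx":0.03,"dy":0,"dz":0,"yaw":0},
    {"dx":0.045,"dy":0,"dz":0,"yaw":0},
    {"dx":0.06,"dy":0,"dz":0,"yaw":0},
    {"dx":0.075,"dy":0,"dz":0,"yaw":0}
  ]
}}

```text
time_s: 17.05
tool_pos: [566.1, -254.8, 86.3]
ee_rot: [-180.0, -0.0, -13.9]
wrist_force: [-2.4, -0.2, 0.3]
finger_gap: 0.2
grip_force: 0.6
```

>>> {"op": "arm_command", "data": {
  "motion": [
    {"dx":0.015,"dy":0,"dz":0,"yaw":0},
    {"dx":0.03,"dy":0,"dz":0,"yaw":0},
    {"dx":0.045,"dy":0,"dz":0,"yaw":0},
    {"dx":0.06,"dy":0,"dz":0,"yaw":0},
    {"dx":0.075,"dy":0,"dz":0,"yaw":0}
  ]
}}

```text
time_s: 17.55
tool_pos: [580.6, -258.4, 86.3]
ee_rot: [-180.0, -0.0, -13.9]
wrist_force: [-1.8, 0.6, -0.1]
finger_gap: -0.2
grip_force: 0.4
```

```bash
python3 - <<'E'
from h import *
save('side','k1.png',(280,280,400,370),5)
for q in('keeper_knob','pin'):
    print(q,[(np.round(r['location'],1).tolist(),round(r['p'],2)) for r in manip.pinpoint('side',q)[:2]])
s=manip.observe();print(s['time_s'],s['tool_pos'],s['ee_rot'],s['wrist_force'])
E
```

```text
keeper_knob [([594.8, -166.7, 56.3], 0.41)]
pin [([598.6, -168.2, 25.9], 0.63), ([473.5, 86.7, 87.9], 0.54)]
17.7 [ 580.8 -258.2   86.3] [-180.    -0.   -13.9] [0.4 0.7 0.4]
```

View pics/k1.png

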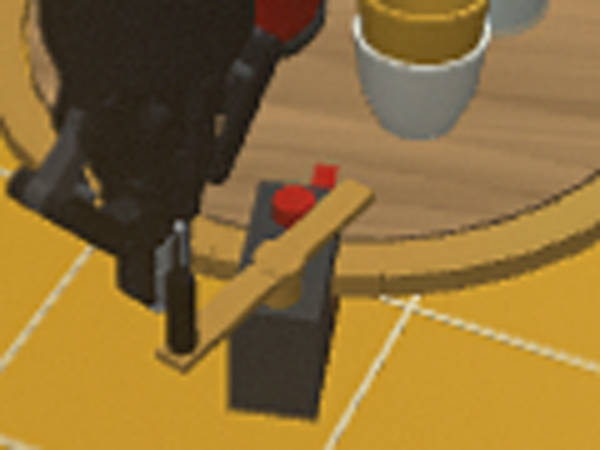

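The knob at (180,310) is moving with the fingers and the lever is nearing the pin head at (293,205). About 24 mm of swing is left, so I'm slowing down.

>>> {"op": "arm_command", "data": {
  "motion": [
    {"dx":0.01,"dy":0,"dz":0,"yaw":0},
    {"dx":0.02,"dy":0,"dz":0,"yaw":0},
    {"dx":0.03,"dy":0,"dz":0,"yaw":0},
    {"dx":0.04,"dy":0,"dz":0,"yaw":0},
    {"dx":0.05,"dy":0,"dz":0,"yaw":0}
  ]
}}

```text
time_s: 18.2
tool_pos: [590.3, -260.6, 86.3]
ee_rot: [-180.0, -0.0, -13.9]
wrist_force: [0.0, 1.2, 0.0]
finger_gap: -0.0
grip_force: 0.4
```

>>> {"op": "arm_command", "data": {
  "motion": [
    {"dx":0.005,"dy":0,"dz":0,"yaw":0},
    {"dx":0.01,"dy":0,"dz":0,"yaw":0},
    {"dx":0.015,"dy":0,"dz":0,"yaw":0},
    {"dx":0.02,"dy":0,"dz":0,"yaw":0},
    {"dx":0.025,"dy":0,"dz":0,"yaw":0}
  ]
}}

```text
time_s: 18.7
tool_pos: [594.9, -262.0, 86.3]
ee_rot: [180.0, 0.0, -13.9]
wrist_force: [-0.4, 0.9, -1.0]
finger_gap: 0.1
grip_force: 0.4
```

>>> {"op": "arm_command", "data": {
  "motion": [
    {"dx":0.005,"dy":0,"dz":0,"yaw":0},
    {"dx":0.01,"dy":0,"dz":0,"yaw":0},
    {"dx":0.015,"dy":0,"dz":0,"yaw":0}
  ]
}}

```text
time_s: 19.0
tool_pos: [597.8, -262.7, 86.3]
ee_rot: [180.0, 0.0, -13.9]
wrist_force: [-0.6, 1.2, 0.3]
finger_gap: 0.0
grip_force: 0.5
```

>>> {"op": "arm_command", "data": {
  "motion": [
    {"dx":0.005,"dy":0,"dz":0,"yaw":0},
    {"dx":0.01,"dy":0,"dz":0,"yaw":0}
  ]
}}

```text
time_s: 19.2
tool_pos: [599.8, -263.2, 86.3]
ee_rot: [180.0, 0.0, -13.9]
wrist_force: [-1.1, 0.3, -0.3]
finger_gap: 0.4
grip_force: 0.5
```

>>> {"op": "arm_command", "data": {
  "motion": [
    {"dx":0.005,"dy":0,"dz":0,"yaw":0},
    {"dx":0.01,"dy":0,"dz":0,"yaw":0}
  ]
}}

```text
time_s: 19.4
tool_pos: [601.7, -263.6, 86.3]
ee_rot: [180.0, 0.0, -13.9]
wrist_force: [-0.9, 1.5, -0.3]
finger_gap: -0.0
grip_force: 0.5
```

>>> {"op": "arm_command", "data": {
  "motion": [
    {"dx":0.005,"dy":0,"dz":0,"yaw":0}
  ]
}}

```text
time_s: 19.5
tool_pos: [602.7, -263.9, 86.3]
ee_rot: [180.0, -0.0, -13.9]
wrist_force: [-0.7, 1.0, -0.4]
finger_gap: -0.2
grip_force: 0.5
```

>>> {"op": "arm_command", "data": {
  "motion": [
    {"dx":0.005,"dy":0,"dz":0,"yaw":0}
  ]
}}

```text
time_s: 19.6
tool_pos: [603.7, -264.1, 86.3]
ee_rot: [180.0, 0.0, -13.9]
wrist_force: [-1.1, 0.7, -0.9]
finger_gap: 0.5
grip_force: 0.6
```

>>> {"op": "arm_command", "data": {
  "motion": [
    {"dx":0.005,"dy":0,"dz":0,"yaw":0}
  ]
}}

```text
time_s: 19.7
tool_pos: [604.7, -264.4, 86.3]
ee_rot: [-180.0, -0.0, -13.9]
wrist_force: [-0.4, 0.9, -0.8]
finger_gap: -0.2
grip_force: 0.6
```

>>> {"op": "arm_command", "data": {
  "motion": [
    {"dx":0.005,"dy":0,"dz":0,"yaw":0}
  ]
}}

```text
time_s: 19.8
tool_pos: [605.6, -264.6, 86.3]
ee_rot: [180.0, -0.0, -13.9]
wrist_force: [-1.2, 0.9, -0.3]
finger_gap: -0.2
grip_force: 0.6
```

>>> {"op": "arm_command", "data": {
  "motion": [
    {"dx":0.005,"dy":0,"dz":0,"yaw":0}
  ]
}}

```text
time_s: 19.9
tool_pos: [606.6, -264.8, 86.3]
ee_rot: [-180.0, 0.0, -13.9]
wrist_force: [-1.0, 0.8, -0.3]
finger_gap: 0.2
grip_force: 0.6
```

>>> {"op": "arm_command", "data": {
  "motion": [
    {"dx":0.005,"dy":0,"dz":0,"yaw":0}
  ]
}}

```text
time_s: 20.0
tool_pos: [607.6, -265.1, 86.3]
ee_rot: [180.0, -0.0, -13.9]
wrist_force: [-1.6, 0.8, 0.2]
finger_gap: -0.2
grip_force: 0.6
```

>>> {"op": "arm_command", "data": {
  "motion": [
    {"dx":0.005,"dy":0,"dz":0,"yaw":0}
  ]
}}

```text
time_s: 20.1
tool_pos: [608.1, -265.2, 86.2]
ee_rot: [180.0, 0.1, -13.9]
wrist_force: [-5.0, 1.4, 3.2]
finger_gap: 0.1
grip_force: 2.4
```

```bash
python3 - <<'E'
from h import *
save('side','k2.png',(280,280,400,370),5)
s=manip.observe();print(s['time_s'],s['tool_pos'],s['ee_rot'],s['wrist_force'])
E
```

```text
20.15 [ 608.1 -265.2   86.2] [-180.     0.1  -13.9] [-3.   1.6  2.4]
```

View pics/k2.png

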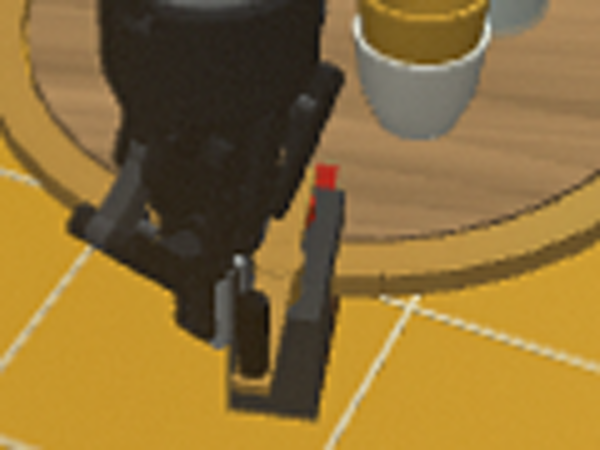

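The force jumped to about 5 N and the lever now lies along the bracket, covering the pin head. That is the stop, so I'm letting go: back away, then up.

>>> {"op": "arm_command", "data": {
  "motion": [
    {"dx":-0.02,"dy":0,"dz":0,"yaw":0},
    {"dx":-0.08,"dy":0,"dz":0,"yaw":0},
    {"dx":-0.15,"dy":0,"dz":0,"yaw":0},
    {"dx":-0.15,"dy":0,"dz":-0.2,"yaw":0},
    {"dx":-0.15,"dy":0,"dz":-0.45,"yaw":0}
  ]
}}

```text
time_s: 20.65
tool_pos: [577.4, -257.9, 175.3]
ee_rot: [-180.0, 0.2, -13.9]
wrist_force: [0.8, -0.4, 0.5]
finger_gap: -0.1
grip_force: 0.0
```

>>> {"op": "arm_command", "data": {
  "motion": [
    {"dx":-0.1,"dy":0,"dz":-0.6,"yaw":0},
    {"dx":-0.1,"dy":0,"dz":-0.6,"yaw":0},
    {"dx":-0.1,"dy":0,"dz":-0.6,"yaw":0},
    {"dx":-0.1,"dy":0,"dz":-0.6,"yaw":0},
    {"dx":-0.1,"dy":0,"dz":-0.6,"yaw":0}
  ]
}}

```text
time_s: 21.15
tool_pos: [560.0, -253.6, 296.5]
ee_rot: [180.0, -0.1, -13.9]
wrist_force: [0.2, -0.0, -0.7]
finger_gap: 0.2
grip_force: 0.0
```

```bash
python3 - <<'E'
from h import *
for k in range(6): manip.snapshot('top')
save('side','fin.png',(230,200,430,350),4)
for q in('keeper_knob','pin','pot'):
    print(q,[(np.round(r['location'],1).tolist(),round(r['p'],2)) for r in manip.pinpoint('side',q)[:2]])
s=manip.observe();print(s['time_s'],s['tool_pos'],s['wrist_force'])
E
```

```text
keeper_knob [([626.3, -266.7, 111.2], 0.61)]
pin []
pot [([503.3, -28.9, 41.6], 0.75), ([254.1, 223.6, 0.7], 0.58)]
21.65 [ 559.9 -253.3  295.9] [-0.  -0.6  0.6]
```

View pics/fin.png

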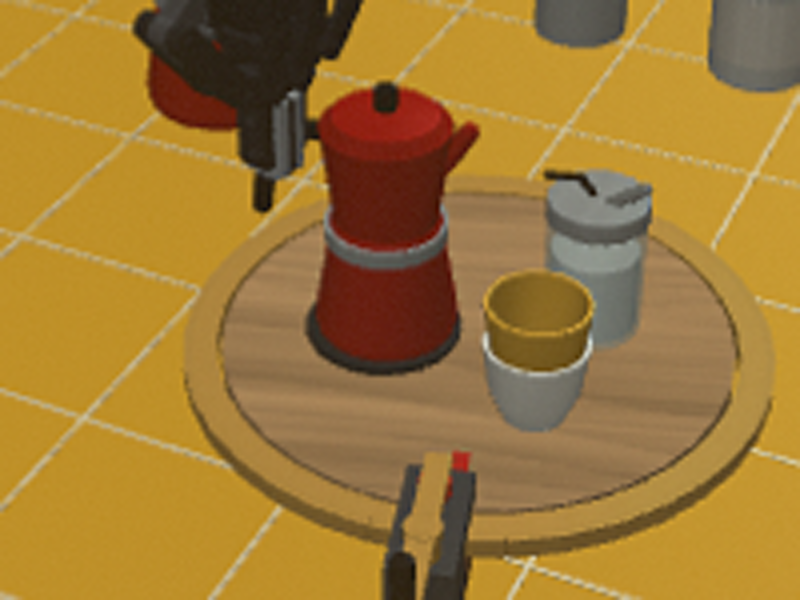

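The keeper lies along the bracket over the pin head at (435,480). The pot, cups and sugar dispenser are upright, and the gripper is clear of everything. I'm handing in.

```bash
python3 -c "
from bench import manip
print(manip.close_job())"
```

```text
the job is handed in; nothing more can be done
None
```

The job is done and handed in at about 22 s: the pin dropped into the notch, the keeper is at its stop over the pin's head, the arm is clear, and the pot, cups and sugar dispenser stayed upright and untouched.

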